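Lock the sample cup into the bench rail and load its stirring bar

TASK

Take the black sample cup from its parking block, drop its T-shaped foot into the entry window of the aluminium rail, slide it along the slot to the closed end and turn it a quarter turn, either way, so that it locks with the cup's long side across the rail. Then pick the one long stirring bar out of the pocket tray and lay it in the cup. Leave the short bars in their pockets and do not disturb the bottles, the beaker or the yellow meter.

Things in the scene. Friction and masses are not known exactly. Their poses are not given: they have to be found in the camera images.
- cup_mid (a point): Centre of the loose black plastic sample cup with steel foot (about 150 g): open-topped and rectangular, outside 48 mm long (its x) x 36 mm wide (y) x 30 mm high, walls 4 mm, inside 40 x 28 mm, 24 mm deep. Flat underside 15 mm below this point, rim 15 mm above. Grip it across the 36 mm width. A half turn makes no difference. It starts in the parking block, its x along the block's x.
- block_top (a point): Fixed wooden parking block, 68 (x) x 54 (y) x 22 mm high. This point: centre of its 34 x 20 mm hole, 16 mm deep, at the top face, on which the underside of the parked cup rests. Lift the cup straight up by at least 15 mm to free its foot.
- rail_window (a point): Centre of the rail's entry window, at the level of its top face; x points along the slot towards the lock end, z up. The window is 34 (x) x 20 mm (y): the T-head enters only with its length along the slot (2 mm clearance all round). Lower the cup until its underside rests on the top face (cup_mid 15 mm above this point); the head then hangs 1.5 mm above the channel floor, 2.5 mm below the lips.
- rail_lock (a point): Lock station at the level of the rail's top face, 90 mm from rail_window along x (same axes), marked by a dark tick on either side. The slot ends here: the shank stops when the cup's axis is 1.5 mm past this point. Only here a 40 x 40 mm pocket under the lips lets the T-head turn. Turned across (cup's x along rail y), it cannot lift, nor slide back more than 7 mm. No detent.
- bar_long_mid (a point): Centre of the one long stirring bar: loose white rod with round ends, 30 mm long (along its x), 14 mm diameter, 18 g, lying in one of the three pockets of the tray (which one varies). It can roll about its x. Its centre lies 4 mm above the tray's top face.
- bar_a_mid (a point): Centre of a short stirring bar, 20 mm long (x), 14 mm diameter, in another pocket; to be left alone.
- bar_b_mid (a point): Centre of the other short stirring bar, 20 mm long (x), 14 mm diameter, in the remaining pocket; to be left alone.
- tray: Fixed grey pocket tray, 140 mm (x) x 50 mm (y) x 8 mm high; origin at the centre of its underside. Three pockets, 32 mm long (x) x 13 mm wide (y) x 3 mm deep, in a row along x at -44, 0 and +44 mm. The bars lie along x, 7 mm in radius on a pocket floor 5 mm above the bench.
- amber_bottle: Bystander: amber bottle, 48 mm diameter, 100 mm high, origin at the centre of its underside.
- white_bottle: Bystander: white bottle, 40 mm diameter, 85 mm high, origin at the centre of its underside.
- beaker: Bystander: glass beaker, 72 mm diameter, 85 mm high, origin at the centre of its underside.
- meter: Bystander: yellow handheld meter lying flat, 70 x 130 x 30 mm, origin at the centre of its underside.
- cup: The same cup; origin at the centre of the bottom of its T-foot, 28.5 mm below cup_mid, same axes. Below the cup's underside a round shank, 8 mm diameter and 7.5 mm long, carries a steel T-head 30 mm long (x, same way as the cup's long side) x 16 mm wide (y) x 6 mm high.
- rail: Fixed aluminium T-slot rail, 180 mm long (x) x 60 mm wide (y) x 23 mm high, origin at the centre of its underside. From the entry window (at x = -50 mm) a slot 11 mm wide between 5 mm thick lips runs along +x to the lock station (at x = +40 mm); the channel under the lips is 20 mm wide and 10 mm high.
- bar_long: The long bar as a body; origin on its side, 7 mm from its axis, so it turns as the bar rolls: use bar_long_mid.
There are look-alikes about, which are no part of the job. Of the things that look like the cup, the middle-sized one is meant.

How it is judged:
By the outcome, as a careful person would: the job done as asked, in the order asked, and still so for the second after the job is handed in, with the robot touching nothing.
It also fails if it takes over 61 s, if anything falls off the work surface, if the arm or the gripper's body presses on something with over 40 N, if the wrist force passes 120 N, or if a joint passes its speed limit or range.

ROBOT

A 6-joint arm with a two-finger parallel gripper is mounted at the origin on the work surface. World frame = base frame: x ahead of the robot, y to its left, z up, the work surface at z = 0. Lengths are in m, angles in rad, forces in N, time in s.
With the tool pointing down it reaches from about 0.225 to 0.875 m from the base axis. Payload 3.4 kg.
Tool frame: the origin (TCP) lies at the very end of the fingers, on their centre line; the grasp point (between the pads) lies 19 mm behind it; z points along the fingers, y is the direction in which the jaws open and shut (so a half turn about z gives the same grasp; the last joint's range is limited). The gripper opens to 85 mm and grips with 20 to 120 N. Pads are 22 mm wide; open, the fingers measure 114 mm over their backs; the gripper's body (76 mm by 85 mm) begins 54 mm behind the grasp point. The pads swing forward as they close: fully open they stand 13 mm farther back than shut.
Start: joints at [1.15, 0.276, 1.505, -0, 1.361, -0.121], TCP at [0.17, 0.549, 0.231] pointing down, gripper open.
Joint ranges: [-2.89, 2.89], [-0.75, 2.08], [0.22, 2.7], [-1.18, 4.32], [0.11, 2.71], [-2.7, 2.7]. Speed limits (rad/s): [2.57, 2.57, 3.14, 3.14, 3.14, 3.14].

INTERFACE

Orientations are given as a unit quaternion [w, x, y, z].
In Python, from rig import manip gives the robot as it stands. The module is installed in compiled form; this text tells all that it offers.
- The arm moves only by the tool carry_out, never from a script. Its argument "moves" is one flat list of numbers, 5 for each row, row after row: the opening in per cent of the stroke, from 0 (shut) to 100 (fully open), then the shift along the world's x, y, z in cm, then the turn about the world's z in rad. A call has exactly 10 rows; each row shifts and turns the commanded pose from where the row before left it; what a row does not reach is not made up. A row lasts 1/10 s, in which the tool goes at most 50 mm and 8.59 degrees, less where a joint would pass 70% of its speed; a pose out of reach is approached as far as the arm can. A call is refused whole if a number of a shift passes 5 or a number of a turn 0.15, either way. A call with a gripper value outside its range is refused whole. The fingers move at their own pace and stop on an object; "squeeze" is the grip in N (left out, the last holds). Time passes only in rows, so rows that do not move let the fingers close, or fill a call up. It gives the time, the measured TCP pose, the force and the opening at its end, in the units of the state.
- manip.get_state(): the state, without advancing time (a new reading comes with each control period).
- manip.get_image(name): name is "scene" or "top" or "wrist"; returns the picture (420x560x3 uint8, red, green, blue); there is no depth.
- manip.camera_info(name): a dict with "fov_y" (degrees; the focal length in pixels is half the picture's height over the tangent of half this angle, whatever the lens; pixels are square), "cx", "cy" (the principal point, pixels), "dist" ([k1, k2, p1, p2, k3] as OpenCV has them; the pictures are not rectified), "rvec" (rotation vector, rad) and "tvec" (3), from world to camera coordinates, as OpenCV has them; the wrist camera has in their place "hand_eye" (4x4, takes a point from camera to tool coordinates, whose origin is the TCP and whose axes are the flange's). Camera axes: x right, y down, z forward; pixel columns grow to the right and rows downward; lengths in m; the calibration is good to about 2 mm. A picture is of the moment at which its call begins: read the wrist's pose just before it. camera_info takes no time and is no camera call.
- manip.sign_off(): hands the job in, once; it reports no verdict.
The state is a dict: "clock": time; "qpos": joint angles; "qd": joint speeds; "effort": joint torques, N m; "position": TCP position; "ee_rot": TCP orientation; "contact_force": force on the tool from outside, world axes, zero at the start; "moment": the same for the moment, N m; "width": finger opening in m.
Only numpy, scipy, OpenCV 4.12 (cv2) and the standard library are available. Lean on these libraries where they do the work, as an engineer would, in place of code of your own. Each camera call takes 0.05 s, during which the arm holds its last target. There are 200 camera calls.

## Working session

There is one attempt and no reset: what is moved stays moved. The work goes in short steps, Python scripts to look and compute and a tool call to move; the robot and the scene stay as the last step left them, time stands still between calls to the robot, and variables do not carry over. Pictures are saved under pics/ and viewed, about 8 in all and at most 12, crops included, and the job is handed in when it is done.

Besides the shell and the picture viewer there is one more tool, called after "Request:" as name(argument=value, ...), one argument or row to a line, values as JSON. carry_out: Moves the arm, as the interface text tells. Its arguments: {"type":"object","properties":{"moves":{"type":"array","items":{"type":"number"}},"squeeze":{"type":"number"}},"required":["moves"]}

```bash
mkdir -p pics; cat > h.py <<'E'
import numpy as np, cv2
from rig import manip
def cam(name, st=None):
    i=manip.camera_info(name); f=210/np.tan(np.radians(i['fov_y'])/2)
    K=np.array([[f,0,i['cx']],[0,f,i['cy']],[0,0,1]]); d=np.array(i['dist'],float)
    if 'hand_eye' in i:
        st=st or manip.get_state(); w,x,y,z=st['ee_rot']
        from scipy.spatial.transform import Rotation as R
        T=np.eye(4); T[:3,:3]=R.from_quat([x,y,z,w]).as_matrix(); T[:3,3]=st['position']
        M=np.linalg.inv(T@np.array(i['hand_eye'])); Rm,t=M[:3,:3],M[:3,3]
    else: Rm=cv2.Rodrigues(np.array(i['rvec'],float))[0]; t=np.array(i['tvec'],float)
    return K,d,Rm,t
def ray(c,px,z):
    K,d,R,t=c; u=cv2.undistortPoints(np.array(px,float).reshape(-1,1,2),K,d)[:,0]
    D=np.c_[u,np.ones(len(u))]@R; C=-R.T@t
    return C+D*((z-C[2])/D[:,2])[:,None]
def proj(c,P):
    K,d,R,t=c; return cv2.projectPoints(np.array(P,float).reshape(-1,3),cv2.Rodrigues(R)[0],t,K,d)[0][:,0]
def snap(name,fn):
    st=manip.get_state(); im=manip.get_image(name); cv2.imwrite('pics/'+fn,im[:,:,::-1]); return im,cam(name,st)
E
python3 - <<'E'
from h import *
a,c=snap('top','top0.png'); b,c2=snap('scene','scene0.png')
for n in('top','scene'):
    i=manip.camera_info(n); print(n,i['fov_y'],i['dist'],cam(n)[2].round(2).tolist(),(-cam(n)[2].T@cam(n)[3]).round(3))
print(manip.camera_info('wrist')); print(manip.get_state())
E
```

```text
top 49.045601078296656 [-0.10466124  0.          0.          0.          0.        ] [[-0.02, -1.0, 0.01], [-0.99, 0.02, -0.11], [0.11, -0.02, -0.99]] [0.384 0.025 1.458]
scene 49.009755220704605 [-0.05503278  0.          0.          0.          0.        ] [[-0.49, 0.87, -0.02], [0.7, 0.37, -0.61], [-0.53, -0.31, -0.79]] [1.218 0.388 1.043]
{'fov_y': 68.76974196868751, 'cx': 277.8287687307075, 'cy': 207.35818642622053, 'dist': array([0.00904517, 0.        , 0.        , 0.        , 0.        ]), 'hand_eye': array([[-5.73768777e-04, -9.47748594e-01, -3.19017671e-01,
         8.27458924e-02],
       [ 9.99999335e-01, -2.24499210e-04, -1.13159746e-03,
         3.76801252e-04],
       [ 1.00085068e-03, -3.19018108e-01,  9.47748092e-01,
        -1.42584419e-01],
       [ 0.00000000e+00,  0.00000000e+00,  0.00000000e+00,
         1.00000000e+00]])}
{'clock': 0.1, 'qpos': array([ 1.15001838e+00,  2.76589097e-01,  1.50604418e+00, -2.73654547e-05,
        1.36072950e+00, -1.21048289e-01]), 'qd': array([ 0.00139557, -0.00089418, -0.00201698,  0.00019484, -0.00183601,
       -0.00125244]), 'effort': array([ 8.96914989e-04, -4.17701519e+01, -2.46403652e+01, -1.44115652e-04,
        5.95262638e-03,  6.03284889e-06]), 'position': array([0.16961263, 0.54889574, 0.23047853]), 'ee_rot': array([-2.23960824e-04,  1.49301587e-01,  9.88791309e-01, -8.56360110e-04]), 'contact_force': array([-1.13905323, -0.1484163 , -1.04417347]), 'moment': array([-0.03640706,  0.00897158, -0.00775472]), 'width': 0.08569211915921704}
```

View pics/top0.png

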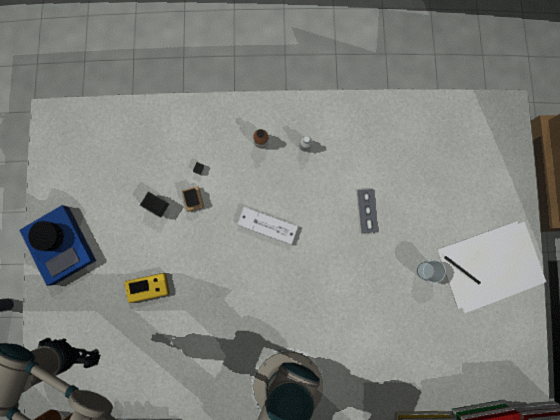

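View pics/scene0.png

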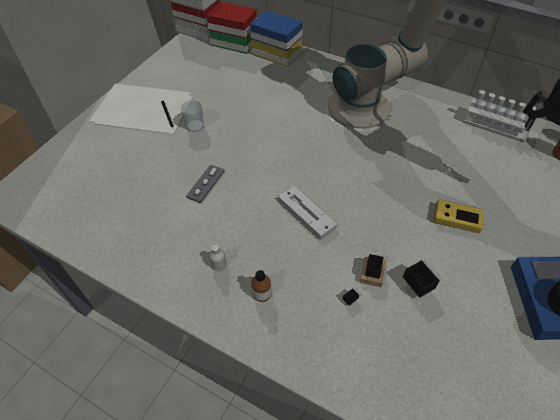

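The top view shows three black cup-like things: a large one at (155,204), a medium one in the wooden block at (193,198) and a small one at (200,168). The one in the block is the middle-sized one, so it fits the description. The rail is at (268,225), with its window and lock end still to be told apart. The tray is at (367,211). I'll confirm in one enlarged crop montage and get rough positions.

```bash
python3 - <<'E'
from h import *
a=cv2.imread('pics/top0.png'); b=cv2.imread('pics/scene0.png')
r=lambda im,x,y,w,h:cv2.resize(im[y:y+h,x:x+w],(400,300),interpolation=cv2.INTER_CUBIC)
cv2.imwrite('pics/m0.png',np.vstack([np.hstack([r(a,135,150,80,60),r(a,228,195,80,60)]),np.hstack([r(b,260,170,88,66),r(b,340,240,100,75)])]))
c=cam('top')
for n,p,z in [('cup',(193,198),.052),('railA',(241,207),.023),('railB',(297,243),.023),('rail',(268,225),.023),('tray0',(366,190),.01),('tray',(367,211),.01),('tray2',(369,232),.01),('big',(155,204),.03),('small',(200,168),.02),('amber',(261,137),.09),('white',(306,143),.08)]: print(n,ray(c,[p],z).round(3))
E
```

```text
cup [[0.586 0.279 0.052]]
railA [[0.559 0.133 0.023]]
railB [[ 0.442 -0.04   0.023]]
rail [[0.5   0.049 0.023]]
tray0 [[ 0.607 -0.266  0.01 ]]
tray [[ 0.539 -0.266  0.01 ]]
tray2 [[ 0.472 -0.27   0.01 ]]
big [[0.573 0.403 0.03 ]]
small [[0.687 0.262 0.02 ]]
amber [[0.764 0.065 0.09 ]]
white [[ 0.746 -0.073  0.08 ]]
```

View pics/m0.png

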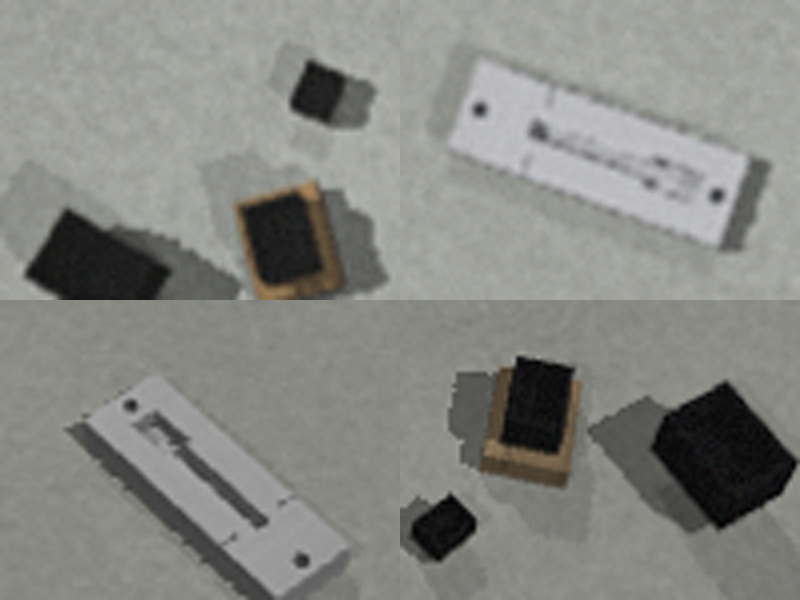

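The crops confirm that the middle-sized cup sits in the wooden block. The rail's wide window is at its lower-right end, with the lock ticks at its upper-left (+y) end. I'll move above the cup next.

Request:
carry_out(
  moves=[100,4.1,-2.7,-0.3,0.052,100,4.1,-2.7,-0.3,0.052,100,4.1,-2.7,-0.3,0.052,100,4.1,-2.7,-0.3,0.052,100,4.1,-2.7,-0.3,0.052,100,4.1,-2.7,-0.3,0.052,100,4.1,-2.7,-0.3,0.052,100,4.1,-2.7,-0.3,0.052,100,4.1,-2.7,-0.3,0.052,100,4.1,-2.7,-0.3,0.052],
  squeeze=40,
)

```text
clock: 1.1
position: [0.5811, 0.2779, 0.2007]
ee_rot: [-0.0, -0.111, 0.994, 0.0]
contact_force: [0.2, 0.8, 0.6]
width: 0.0854
```

```bash
python3 - <<'E'
from h import *
s=manip.get_state(); print(s['clock'],s['position'],s['ee_rot'],s['qpos'],abs(s['qd']).max())
im,c=snap('wrist','w1.png')
hsv=cv2.cvtColor(im,cv2.COLOR_RGB2HSV)
for nm,m,z in [('black',(hsv[:,:,2]<40),.052),('wood',((hsv[:,:,0]>8)&(hsv[:,:,0]<25)&(hsv[:,:,1]>80)&(hsv[:,:,2]>60)),.022)]:
    cs,_=cv2.findContours(cv2.morphologyEx(m.astype('uint8'),cv2.MORPH_OPEN,np.ones((3,3))),0,2)
    for k in cs:
        if cv2.contourArea(k)>600:
            P=ray(c,k[:,0],z)[:,:2]; R=cv2.minAreaRect((P*1000).astype('float32'))
            print(nm,k[:,0].mean(0),cv2.contourArea(k),R)
E
```

```text
1.1 [0.58106824 0.27793449 0.20071239] [-4.52848093e-04 -1.10809594e-01  9.93841548e-01  7.48859233e-05] [ 3.37997896e-01  3.96970664e-01  1.39754741e+00  3.58597121e-04
  1.34792336e+00 -1.45495311e+00] 1.1442002168600502
black [271.12227074 341.99126638] 39990.5 ((769.5357666015625, 322.700439453125), (219.8779296875, 717.2977905273438), 12.720610618591309)
black [285.         199.98275862] 994.5 ((589.4041137695312, 289.3493957519531), (40.85013198852539, 29.448158264160156), 12.344977378845215)
black [402.75581395 209.53488372] 2140.5 ((572.8428344726562, 408.1021423339844), (59.34269714355469, 41.39603805541992), 57.902374267578125)
black [378.61403509 185.56140351] 753.0 ((550.8497924804688, 372.1014404296875), (17.415355682373047, 49.26795959472656), 58.42595672607422)
wood [ 54.52830189 318.49056604] 1110.5 ((810.3200073242188, 45.23154830932617), (61.43495178222656, 48.856258392333984), 88.62960052490234)
wood [284.2        182.85714286] 851.5 ((589.2335205078125, 289.10394287109375), (68.12708282470703, 52.737693786621094), 14.390610694885254)
```

View pics/w1.png

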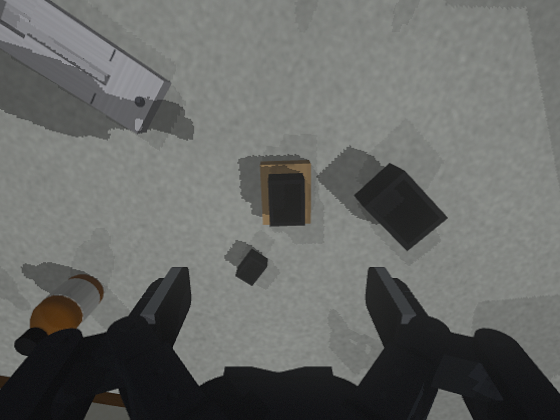

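The wrist view shows the block at (285,192), the cup at (287,200) and the gripper fingers. The block fits as 68.1 x 52.7 mm, as specified, centred at (0.589, 0.289) and turned about 13–14°. I'll go lower and measure the cup rim.

Request:
carry_out(
  moves=[100,0.2,0.2,-1.4,0.004,100,0.2,0.2,-1.4,0.004,100,0.2,0.2,-1.4,0.004,100,0.2,0.3,-1.4,0.003,100,0,0.2,-1.4,0,100,0,0,0,0,100,0,0,0,0,70,0,0,0,0,70,0,0,0,0,70,0,0,0,0],
)

```text
clock: 2.15
position: [0.5882, 0.2904, 0.1321]
ee_rot: [0.001, -0.117, 0.993, 0.0]
contact_force: [0.9, 0.6, -0.2]
width: 0.0597
```

```bash
python3 - <<'E'
from h import *
s=manip.get_state(); print(s['clock'],s['position'],s['ee_rot'],s['width'])
im,c=snap('wrist','w2.png')
hsv=cv2.cvtColor(im,cv2.COLOR_RGB2HSV); Y=np.arange(420)[:,None]
p=proj(c,[[.589,.289,.052]])[0]; print(p)
wood=((hsv[:,:,0]>8)&(hsv[:,:,0]<25)&(hsv[:,:,1]>80)&(hsv[:,:,2]>50))
for nm,m,z in [('b40',hsv[:,:,2]<40,.052),('b50',hsv[:,:,2]<50,.052),('b60',(hsv[:,:,2]<60),.052),('wood',wood,.022)]:
    cs,_=cv2.findContours(cv2.morphologyEx(m.astype('uint8'),cv2.MORPH_OPEN,np.ones((3,3))),0,2)
    for k in cs:
        if cv2.contourArea(k)>600 and np.hypot(*(k[:,0].mean(0)-p))<60:
            P=ray(c,k[:,0],z)[:,:2]; R=cv2.minAreaRect((P*1000).astype('float32'))
            print(nm,k[:,0].mean(0),k[:,0].min(0),k[:,0].max(0),R)
x,y=p.astype(int)
cv2.imwrite('pics/w2c.png',cv2.convertScaleAbs(cv2.resize(im[y-90:y+90,x-120:x+120,::-1],None,fx=3,fy=3,interpolation=2),alpha=1.8))
E
```

```text
2.15 [0.58819092 0.29041627 0.13209327] [ 6.61923788e-04 -1.17267369e-01  9.93100140e-01  1.94339288e-04] 0.059729938374151026
[275.26041406 217.13982325]
b50 [268.33333333 205.14285714] [252 179] [297 245] ((585.9841918945312, 287.9111633300781), (53.98947525024414, 34.22319030761719), 14.579289436340332)
b60 [268.2962963  200.37037037] [251 179] [298 245] ((585.9708862304688, 288.13165283203125), (54.475181579589844, 35.331809997558594), 14.641558647155762)
wood [267.03636364 189.30909091] [244 166] [306 241] ((589.0408935546875, 289.05096435546875), (67.48043823242188, 52.96693801879883), 14.474191665649414)
```

View pics/w2c.png

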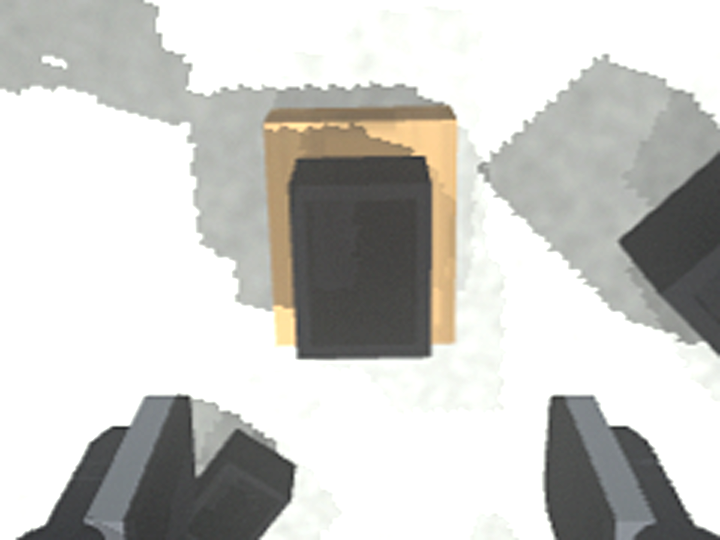

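In the crop the rim centre falls at full-image pixel (276,217.5). (0.589, 0.289) projects to (275.3,217.1), so the cup position is confirmed to about 0.5 mm, turned 14.5°. I'll descend and grip.

Request:
carry_out(
  moves=[70,0.08,-0.14,-2,0.017,70,0,0,-2,0,70,0,0,-2,0,70,0,0,-2,0,70,0,0,-1.5,0,70,0,0,-1,0,30,0,0,0,0,30,0,0,0,0,30,0,0,0,0,30,0,0,0,0],
  squeeze=50,
)

```text
clock: 3.2
position: [0.5891, 0.2891, 0.0271]
ee_rot: [0.001, -0.126, 0.992, 0.0]
contact_force: [-0.6, 0.6, -2.0]
width: 0.0356
```

Request:
carry_out(
  moves=[30,0,0,2,0,30,0,0,3,0,30,-0.8,-2.6,1.1,0.09,30,-0.8,-2.6,1.1,0.09,30,-0.8,-2.6,1.1,0.09,30,-0.8,-2.6,1.1,0.09,30,-0.8,-2.6,1.1,0.09,30,-0.8,-2.6,1.1,0.09,30,-0.9,-2.6,1.1,0.09,30,-1,-2.7,1.1,0.09],
)

```text
clock: 4.2
position: [0.5213, 0.0791, 0.1653]
ee_rot: [0.0, -0.469, 0.883, -0.0]
contact_force: [0.1, 0.5, -0.6]
width: 0.035
```

Request:
carry_out(
  moves=[30,0,0,0,0,30,0,0,0,0,30,0,0,0,0,30,0,0,0,0,30,0,0,0,0,30,0,0,0,0,30,0,0,0,0,30,0,0,0,0,30,0,0,0,0,30,0,0,0,0],
)

```text
clock: 5.2
position: [0.5216, 0.08, 0.1643]
ee_rot: [-0.0, -0.467, 0.884, 0.0]
contact_force: [-0.1, 1.0, -2.1]
width: 0.0351
```

```bash
python3 - <<'E'
from h import *
s=manip.get_state(); print(s['clock'],s['position'],s['ee_rot'],s['width'],s['qpos'],s['contact_force'])
im,c=snap('wrist','w3.png')
hsv=cv2.cvtColor(im,cv2.COLOR_RGB2HSV)
m=(hsv[:,:,2]>150)&(hsv[:,:,1]<40)
cs,_=cv2.findContours(cv2.morphologyEx(m.astype('uint8'),cv2.MORPH_OPEN,np.ones((3,3))),0,2)
for k in cs:
    if cv2.contourArea(k)>2000:
        P=ray(c,k[:,0],.023)[:,:2]; print(k[:,0].min(0),k[:,0].max(0),cv2.minAreaRect((P*1000).astype('float32')))
E
```

```text
5.2 [0.52163626 0.07998717 0.16433835] [-6.39789605e-06 -4.67163166e-01  8.84171122e-01  5.23085528e-05] 0.03509727627408111 [ 2.02048630e-02  2.53015448e-01  1.71229257e+00  9.50166586e-05
  1.17634307e+00 -2.52278715e+00] [-0.12460746  0.98758429 -2.07208726]
[241  45] [329 240] ((499.4519348144531, 53.402183532714844), (179.7102508544922, 60.061058044433594), 68.74562072753906)
```

View pics/w3.png

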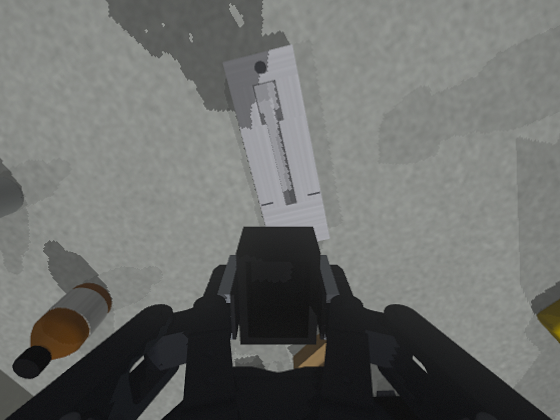

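The wrist view shows the rail from the window at (268,102) to the lock ticks at (267,204) and (314,193). Its outline fits 179.7 x 60.1 mm, turned 68.7°. I'll draw the predicted features on a crop to check that.

```bash
cat >> h.py <<'E'
def rail(o,ang,pts,z=.023):
    a=np.radians(ang); R=np.array([[np.cos(a),-np.sin(a)],[np.sin(a),np.cos(a)]])
    P=np.array(pts,float)@R.T+o; return np.c_[P,np.full(len(P),z)]
E
python3 - <<'E'
from h import *
from scipy.spatial.transform import Rotation as R
st={'position':[0.52163626,0.07998717,0.16433835],'ee_rot':[-6.4e-06,-4.67163166e-01,8.84171122e-01,5.2e-05]}
c=cam('wrist',st); im=cv2.imread('pics/w3.png')
o=np.array([.49945,.0534]); A=68.75
a=np.radians(A)
for n,p in [('ticks',[(267,204),(314,193)]),('slotend',[(292,204)]),('hole',[(260.5,67.5)])]:
    P=ray(c,p,.023)[:,:2]-o; print(n,(1000*P@np.array([[np.cos(a),-np.sin(a)],[np.sin(a),np.cos(a)]])).round(1))
x0,y0,f=200,30,5; v=cv2.resize(im[y0:y0+120,x0:x0+160],None,fx=5,fy=5,interpolation=2)
v=cv2.convertScaleAbs(v,alpha=1.4)
q=lambda pts:((proj(c,rail(o,A,pts))-[x0,y0]+.5)*f).astype(int)
W=[(-.067,-.010),(-.033,-.010),(-.033,.010),(-.067,.010)]
cv2.polylines(v,[q([(-.09,-.03),(.09,-.03),(.09,.03),(-.09,.03)])],True,(0,255,0),1)
cv2.polylines(v,[q(W)],True,(0,0,255),1)
cv2.polylines(v,[q([(-.033,-.0055),(.0400,-.0055),(.0455,0),(.04,.0055),(-.033,.0055)])],True,(255,0,0),1)
cv2.imwrite('pics/w3c.png',v)
E
```

```text
ticks [[ 40.2 -22.9]
 [ 39.7  23.7]]
slotend [[45.7  0.7]]
hole [[-78.8   0.5]]
```

View pics/w3c.png

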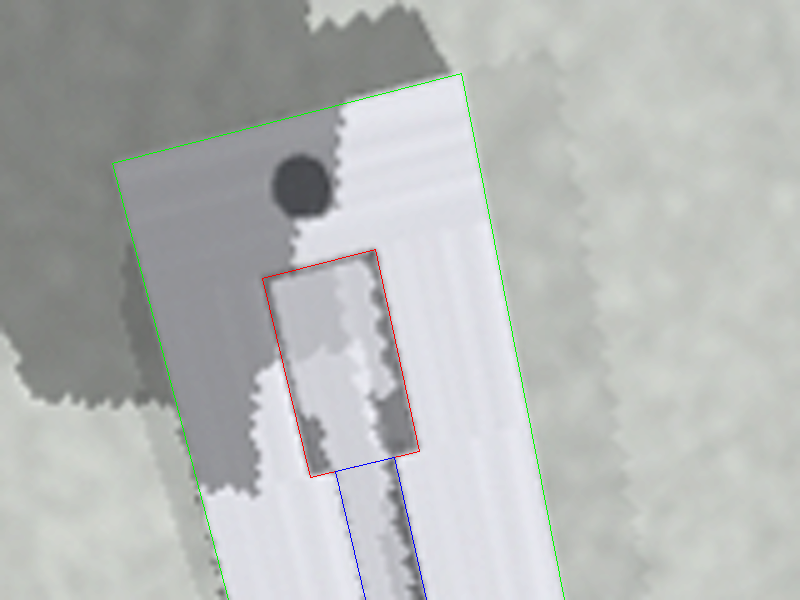

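The overlay fits the rail outline, window and slot very well. At this yaw joint 6 would pass its limit at the window, so I'll make a half turn, which suits the symmetric cup. That also gives a second look that shows any hand-eye bias.

Request:
carry_out(
  moves=[30,-0.31,-0.65,0,-0.146,30,-0.31,-0.65,0,-0.146,30,-0.31,-0.65,0,-0.146,30,-0.31,-0.65,0,-0.146,30,-0.31,-0.65,0,-0.146,30,-0.31,-0.65,0,-0.146,30,-0.31,-0.65,0,-0.146,30,-0.31,-0.65,0,-0.146,30,-0.31,-0.65,0,-0.146,30,-0.31,-0.65,0,-0.146],
)

```text
clock: 6.25
position: [0.4905, 0.0147, 0.1644]
ee_rot: [0.0, 0.244, 0.97, 0.0]
contact_force: [0.1, -0.2, -1.3]
width: 0.0352
```

Request:
carry_out(
  moves=[30,-0.31,-0.65,0,-0.146,30,-0.31,-0.65,0,-0.146,30,-0.31,-0.65,0,-0.146,30,-0.31,-0.65,0,-0.146,30,-0.31,-0.65,0,-0.146,30,-0.31,-0.65,0,-0.146,30,-0.31,-0.65,0,-0.146,30,-0.31,-0.65,0,-0.146,30,-0.31,-0.65,0,-0.146,30,-0.31,-0.65,0,-0.14],
)

```text
clock: 7.25
position: [0.4595, -0.0503, 0.1644]
ee_rot: [0.0, 0.827, 0.562, 0.0]
contact_force: [0.1, -0.3, -1.2]
width: 0.0352
```

Request:
carry_out(
  moves=[30,0,0,0,0,30,0,0,0,0,30,0,0,0,0,30,0,0,0,0,30,0,0,0,0,30,0,0,0,0,30,0,0,0,0,30,0,0,0,0,30,0,0,0,0,30,0,0,0,0],
)

```text
clock: 8.25
position: [0.4596, -0.05, 0.1643]
ee_rot: [0.0, 0.825, 0.565, 0.0]
contact_force: [0.7, 0.6, -1.4]
width: 0.0349
```

```bash
python3 - <<'E'
from h import *
s=manip.get_state(); print(s['clock'],s['position'],s['ee_rot'],s['width'],s['qpos'],s['contact_force'])
im,c=snap('wrist','w4.png')
q=s['ee_rot']; print('yaw',np.degrees(2*np.arctan2(q[2],q[1])))
hsv=cv2.cvtColor(im,cv2.COLOR_RGB2HSV)
m=(hsv[:,:,2]>150)&(hsv[:,:,1]<40)
cs,_=cv2.findContours(cv2.morphologyEx(m.astype('uint8'),cv2.MORPH_OPEN,np.ones((3,3))),0,2)
for k in cs:
    if cv2.contourArea(k)>2000:
        P=ray(c,k[:,0],.023)[:,:2]; print(k[:,0].min(0),k[:,0].max(0),cv2.minAreaRect((P*1000).astype('float32')))
E
```

```text
8.25 [ 0.45963453 -0.0500318   0.16433438] [5.76889268e-05 8.25381183e-01 5.64575858e-01 2.53312552e-05] 0.034862267221463114 [-2.59067220e-01  1.58003731e-01  1.84104811e+00 -4.06805585e-05
  1.14242035e+00  1.11907423e-01] [ 0.68512078  0.55892249 -1.36904569]
yaw 68.74568674629748
[241   0] [315 172] ((491.93719482421875, 34.80303192138672), (138.34793090820312, 59.53828430175781), 68.71592712402344)
```

View pics/w4.png

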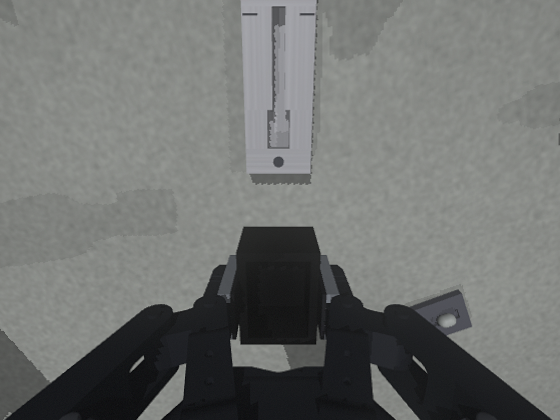

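The second view agrees with the first: 68.7° and the rail end within 0.7 mm. The window centre is at (0.4813, 0.0073). I'll move above it and come down to just over the rail.

Request:
carry_out(
  moves=[30,0.54,1.43,0,0,30,0.54,1.43,0,0,30,0.54,1.43,0,0,30,0.55,1.44,0,0,30,0,0,-2.5,0,30,0,0,-2.5,0,30,0,0,-2.5,0,30,0,0,-2.5,0,30,0,0,-1.4,0,30,0,0,0,0],
)

```text
clock: 9.3
position: [0.4796, 0.0075, 0.0485]
ee_rot: [-0.002, 0.825, 0.565, -0.002]
contact_force: [-0.0, -0.2, -1.3]
width: 0.0352
```

Request:
carry_out(
  moves=[30,0,0,-0.2,0,30,0,0,-0.2,0,30,0,0,-0.2,0,30,0,0,-0.2,0,30,0,0,-0.2,0,30,0,0,-0.2,0,30,0,0,0,0,30,0,0,0,0,30,0,0,0,0,30,0,0,0,0],
)

```text
clock: 10.3
position: [0.4814, 0.0073, 0.0384]
ee_rot: [0.0, 0.825, 0.565, 0.0]
contact_force: [-0.3, -0.3, -2.0]
width: 0.0353
```

The foot is 3 mm below the top face with no contact force, so it has entered the window. I'll lower it the rest of the way.

Request:
carry_out(
  moves=[30,0,0,-0.2,0,30,0,0,-0.2,0,30,0,0,-0.2,0,30,0,0,-0.2,0,30,0,0,-0.1,0,30,0,0,-0.1,0,30,0,0,0,0,30,0,0,0,0,30,0,0,0,0,30,0,0,0,0],
)

```text
clock: 11.3
position: [0.4814, 0.0073, 0.0284]
ee_rot: [0.0, 0.825, 0.565, 0.0]
contact_force: [0.1, -0.1, -1.4]
width: 0.0352
```

Request:
carry_out(
  moves=[30,0.32,0.82,0,0,30,0.32,0.82,0,0,30,0.32,0.82,0,0,30,0.32,0.82,0,0,30,0.32,0.82,0,0,30,0.32,0.82,0,0,30,0.32,0.82,0,0,30,0.32,0.82,0,0,30,0.32,0.82,0,0,30,0.32,0.82,0,0],
)

```text
clock: 12.3
position: [0.5136, 0.09, 0.0283]
ee_rot: [0.0, 0.825, 0.565, 0.0]
contact_force: [1.2, -0.4, -0.8]
width: 0.0351
```

Request:
carry_out(
  moves=[30,0.04,0.09,0,0,30,0.02,0.05,0,0,30,0,0,0,0,30,0,0,0,0,30,0,0,0,0,30,0,0,0,0,30,0,0,0,0,30,0,0,0,0,30,0,0,0,0,30,0,0,0,0],
)

```text
clock: 13.3
position: [0.5139, 0.0907, 0.0283]
ee_rot: [0.0, 0.825, 0.565, 0.0]
contact_force: [-0.8, -0.0, -1.9]
width: 0.0351
```

Request:
carry_out(
  moves=[30,0,0,0,-0.14,30,0,0,0,-0.14,30,0,0,0,-0.14,30,0,0,0,-0.14,30,0,0,0,-0.14,30,0,0,0,-0.14,30,0,0,0,-0.14,30,0,0,0,-0.14,30,0,0,0,-0.14,30,0,0,0,-0.14],
)

```text
clock: 14.3
position: [0.5145, 0.0905, 0.0285]
ee_rot: [0.0, 0.995, -0.103, 0.001]
contact_force: [1.5, -0.8, -1.4]
width: 0.0352
```

Request:
carry_out(
  moves=[30,0,0,0,-0.1,30,0,0,0,-0.071,30,0,0,0,0,30,0,0,0,0,30,0,0,0,0,30,0,0,0,0,30,0,0,0,0,30,0,0,0,0,30,0,0,0,0,30,0,0,0,0],
)

```text
clock: 15.3
position: [0.5144, 0.0906, 0.0285]
ee_rot: [0.0, 0.983, -0.184, 0.0]
contact_force: [2.6, -1.9, -1.7]
width: 0.035
```

Turned to -21.2°. I'll release, rise and move to the tray.

Request:
carry_out(
  moves=[65,0,0,0,0,65,0,0,0,0,65,0,0,0,0,65,0,0,0,0,65,0,0,2,0,65,0,0,3.5,0,65,0,0,3.5,0,65,0,0,3,0,65,0,0,0,0,65,0,0,0,0],
)

```text
clock: 16.3
position: [0.5138, 0.0908, 0.1487]
ee_rot: [-0.0, 0.983, -0.185, 0.0]
contact_force: [0.4, 0.1, -0.3]
width: 0.0556
```

```bash
python3 - <<'E'
from h import *
im,c=snap('wrist','w5.png'); s=manip.get_state(); print(s['position'],s['width'])
p=proj(c,[[.5142,.0907,.053]])[0].astype(int); print(p)
x,y=p; x0,y0=max(x-130,0),max(y-110,0); w=im[y0:y0+200,x0:x0+260,::-1]
v=cv2.convertScaleAbs(cv2.resize(w,None,fx=3,fy=3,interpolation=2),alpha=1.6)
r=(proj(c,rail(np.array([.5142,.0907]),-21.27,[(-.024,-.018),(.024,-.018),(.024,.018),(-.024,.018)],.053))-[x0,y0]+.5)*3
cv2.polylines(v,[r.astype(int)],True,(0,255,0),1); cv2.imwrite('pics/w5c.png',v)
E
```

```text
[0.51303377 0.09071569 0.14764816] 0.05548991767437527
[277 208]
```

View pics/w5c.png

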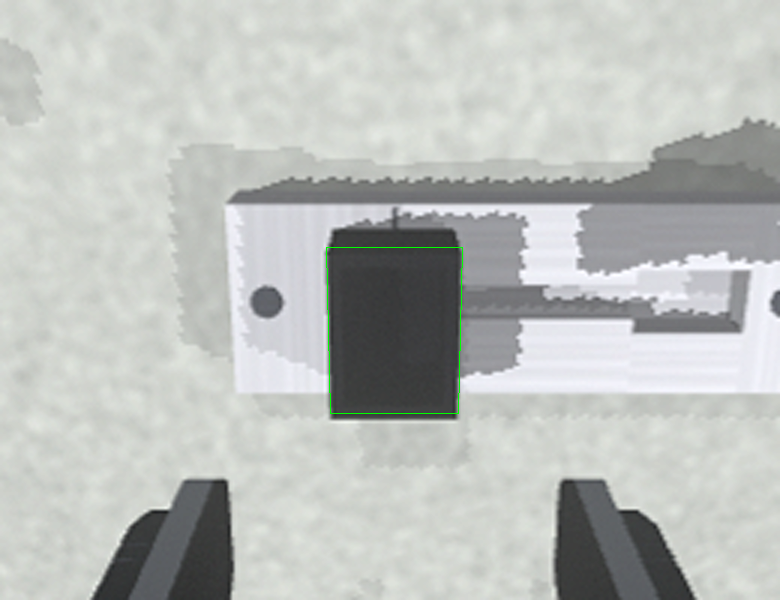

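The cup sits across the rail between the ticks; rim centre is near the predicted pixel (277,208) and within about 1 mm. On to the tray.

Request:
carry_out(
  moves=[65,0.25,-3.6,0.2,0.04,65,0.25,-3.6,0.2,0.04,65,0.25,-3.6,0.2,0.04,65,0.25,-3.6,0.2,0.04,65,0.25,-3.6,0.2,0.04,65,0.25,-3.6,0.2,0.04,65,0.25,-3.6,0.2,0.04,65,0.25,-3.6,0.2,0.04,65,0.25,-3.6,0.2,0.04,65,0.25,-3.6,0.2,0.04],
)

```text
clock: 17.35
position: [0.5377, -0.2701, 0.166]
ee_rot: [-0.001, 1.0, 0.015, -0.002]
contact_force: [0.3, -0.7, -0.0]
width: 0.0556
```

Request:
carry_out(
  moves=[65,0,0,0,0,65,0,0,0,0,65,0,0,0,0,65,0,0,0,0,65,0,0,0,0,65,0,0,0,0,65,0,0,0,0,65,0,0,0,0,65,0,0,0,0,65,0,0,0,0],
)

```text
clock: 18.35
position: [0.5389, -0.2694, 0.1684]
ee_rot: [0.0, 1.0, 0.014, 0.0]
contact_force: [0.6, -0.0, 0.4]
width: 0.0556
```

```bash
python3 - <<'E'
from h import *
s=manip.get_state(); q=s['ee_rot']; print(s['clock'],s['position'],np.degrees(2*np.arctan2(q[2],q[1])))
im,c=snap('wrist','w6.png')
hsv=cv2.cvtColor(im,cv2.COLOR_RGB2HSV); p=proj(c,[[.539,-.267,.008]])[0]; print(p)
for T in (150,175,200):
    m=(hsv[:,:,2]>T)&(hsv[:,:,1]<60)
    cs,_=cv2.findContours(m.astype('uint8'),0,2)
    for k in cs:
        if 100<cv2.contourArea(k)<2000 and np.hypot(*(k[:,0].mean(0)-p))<100:
            P=ray(c,k[:,0],.012)[:,:2]; print(T,k[:,0].mean(0).round(),cv2.minAreaRect((P*1000).astype('float32')))
m=((hsv[:,:,2]<120)&(hsv[:,:,2]>60)).astype('uint8')
for k in cv2.findContours(cv2.morphologyEx(m,cv2.MORPH_OPEN,np.ones((3,3))),0,2)[0]:
    if cv2.contourArea(k)>3000: P=ray(c,k[:,0],.008)[:,:2]; print('tray?',cv2.contourArea(k),cv2.minAreaRect((P*1000).astype('float32')))
x,y=p.astype(int); x0,y0=max(x-133,0),max(y-100,0)
cv2.imwrite('pics/w6c.png',cv2.resize(im[y0:y0+200,x0:x0+266,::-1],None,fx=3,fy=3,interpolation=2)); print(x0,y0)
E
```

```text
18.35 [ 0.53894562 -0.26935607  0.16839173] 1.6490730278405505
[275.81772957 188.18706777]
tray? 14241.0 ((441.5068664550781, -536.8877563476562), (384.6772766113281, 160.29954528808594), 44.946815490722656)
tray? 7680.5 ((541.2071533203125, -266.73065185546875), (146.37754821777344, 61.697391510009766), 3.422809362411499)
142 88
```

View pics/w6c.png

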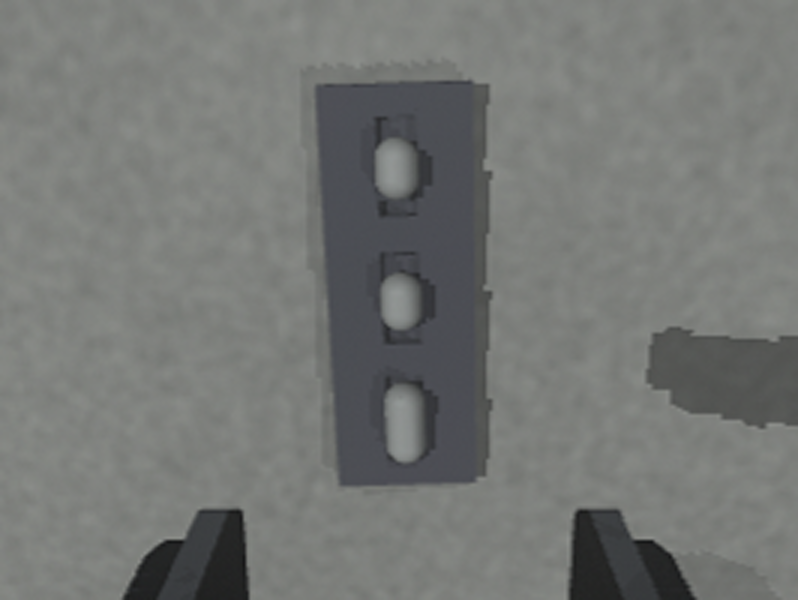

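The crop shows three bars: short ones at (397,168) and (400,300) and the longest at (404,422), which is full-image (276.7,228.7). The bottom one is the long bar. I'll convert the pixels to positions.

```bash
python3 - <<'E'
from h import *
im=cv2.imread('pics/w6.png'); st={'position':[0.53894562,-0.26935607,0.16839173],'ee_rot':[0,np.cos(np.radians(1.649/2)),np.sin(np.radians(1.649/2)),0]}
c=cam('wrist',st); hsv=cv2.cvtColor(im,cv2.COLOR_BGR2HSV)
roi=np.zeros(im.shape[:2],bool); roi[110:250,245:310]=1
B=[]
for T in (115,130):
  m=(roi&(hsv[:,:,2]>T)&(cv2.GaussianBlur(hsv[:,:,1],(3,3),0)<60))
  for k in cv2.findContours(m.astype('uint8'),0,1)[0]:
    x,y,w,h=cv2.boundingRect(k)
    if 100<cv2.contourArea(k)<900 and w<30:
        P=ray(c,k[:,0],.012)[:,:2]; R=cv2.minAreaRect((P*1000).astype('float32')); print(T,(x,y,w,h),R)
Q=[(142+a/3,88+b/3) for a,b in [(397,168),(400,300),(404,422)]]; print('mine',ray(c,Q,.012).round(4))
Q=[(142+a/3,88+b/3) for a,b in [(404,381),(405,463)]]; print('ends',ray(c,Q,.012).round(4))
T=[(142+a/3,88+b/3) for a,b in [(317,86),(472,82),(474,482),(341,485)]]; t=ray(c,T,.008); print('tray',t.round(4),t.mean(0))
E
```

```text
115 (271, 218, 10, 24) ((494.8880310058594, -267.7917785644531), (26.247665405273438, 9.52385425567627), 1.7452781200408936)
115 (269, 181, 11, 16) ((539.626220703125, -265.16387939453125), (15.635132789611816, 10.036200523376465), 1.6863203048706055)
115 (245, 177, 10, 73) ((511.0365905761719, -240.61663818359375), (9.6895170211792, 79.28541564941406), 89.66889953613281)
115 (268, 135, 10, 18) ((584.2514038085938, -262.59942626953125), (16.093402862548828, 8.693748474121094), 1.5660065412521362)
130 (272, 220, 8, 21) ((494.3580627441406, -267.7945556640625), (22.84454345703125, 7.441043376922607), 1.6857677698135376)
mine [[ 0.5839 -0.2644  0.012 ]
 [ 0.5402 -0.2665  0.012 ]
 [ 0.496  -0.269   0.012 ]]
ends [[ 0.5114 -0.2686  0.012 ]
 [ 0.4803 -0.2698  0.012 ]]
tray [[ 0.6082 -0.2385  0.008 ]
 [ 0.6108 -0.2873  0.008 ]
 [ 0.4715 -0.2951  0.008 ]
 [ 0.4689 -0.2468  0.008 ]] [ 0.53985287 -0.2669407   0.008     ]
```

Long bar at (0.496, -0.269), turned about 3.2°: spacing 44 mm and length 31 mm, as specified. I'll descend on it.

Request:
carry_out(
  moves=[38,-1.07,0.01,-3,0.007,38,-1.07,0.01,-3,0.007,38,-1.07,0.01,-3,0.007,38,-1.07,0.01,-3,0.006,38,0,0,0,0,38,0,0,0,0,38,0,0,-1.3,0,38,0,0,-1.3,0,38,0,0,-0.8,0,38,0,0,0,0],
)

```text
clock: 19.4
position: [0.4954, -0.2683, 0.013]
ee_rot: [-0.001, 1.0, 0.028, -0.001]
contact_force: [-0.0, 0.2, -0.8]
width: 0.0324
```

Request:
carry_out(
  moves=[38,0,0,-0.2,0,38,0,0,-0.2,0,38,0,0,-0.1,0,38,0,0,0,0,5,0,0,0,0,5,0,0,0,0,5,0,0,0,0,5,0,0,0,0,5,0,0,0,0,5,0,0,0,0],
  squeeze=30,
)

```text
clock: 20.4
position: [0.4962, -0.2691, 0.0096]
ee_rot: [0.0, 1.0, 0.028, 0.0]
contact_force: [0.0, -0.3, 2.5]
width: 0.0122
```

The width reads 12.2 mm on a 14 mm bar, and there is a slight upward force, so the grip is probably above the bar's centre line. I'll regrip 1.6 mm lower.

Request:
carry_out(
  moves=[30,0,0,0,0,30,0,0,0,0,30,0,0,-0.16,0,30,0,0,0,0,5,0,0,0,0,5,0,0,0,0,5,0,0,0,0,5,0,0,0,0,5,0,0,0,0,5,0,0,0,0],
)

```text
clock: 21.4
position: [0.4966, -0.2691, 0.0084]
ee_rot: [0.0, 1.0, 0.028, 0.001]
contact_force: [-0.3, -0.4, 5.6]
width: 0.0127
```

Request:
carry_out(
  moves=[5,0,0,0.3,0,5,0,0,0.5,0,5,0,0,1,0,5,0,0,2,0,5,0,0,3,0,5,0,0,3,0,5,0,0,2,0,5,0,0,0,0,5,0,0,0,0,5,0,0,0,0],
)

```text
clock: 22.4
position: [0.4952, -0.2683, 0.1246]
ee_rot: [-0.001, 1.0, 0.028, -0.001]
contact_force: [-0.1, -0.3, -0.7]
width: 0.0124
```

```bash
python3 - <<'E'
from h import *
s=manip.get_state(); print(s['position'],s['width'],s['contact_force'])
im,c=snap('wrist','w7.png')
cv2.imwrite('pics/w7c.png',cv2.convertScaleAbs(cv2.resize(im[150:,170:390,::-1],None,fx=2.2,fy=2.2,interpolation=2),alpha=1.3))
E
```

```text
[ 0.49523555 -0.26831223  0.12455635] 0.01244749046080242 [-0.13072138 -0.27349437 -0.72812932]
```

View pics/w7c.png

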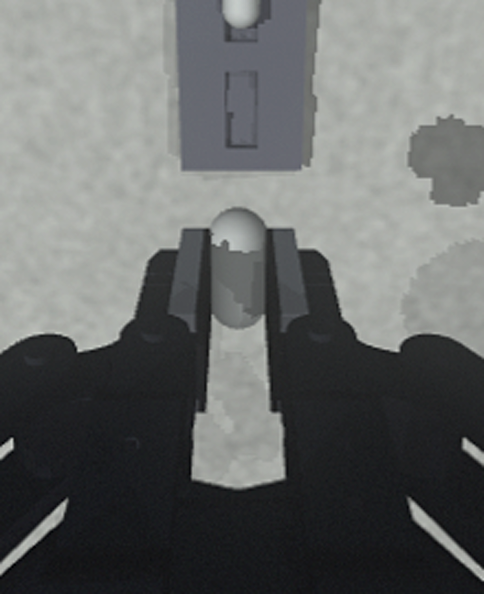

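The view shows the bar held firmly between the pads, its pocket empty and the neighbouring short bar undisturbed. I'll carry it to the cup.

Request:
carry_out(
  moves=[5,0.175,3.6,0,-0.043,5,0.175,3.6,0,-0.043,5,0.175,3.6,0,-0.043,5,0.175,3.6,0,-0.043,5,0.175,3.6,0,-0.043,5,0.175,3.6,0,-0.043,5,0.175,3.6,0,-0.043,5,0.175,3.6,0,-0.043,5,0.175,3.6,0,-0.043,5,0.175,3.6,0,-0.041],
)

```text
clock: 23.45
position: [0.5127, 0.0925, 0.1245]
ee_rot: [0.0, 0.983, -0.186, -0.001]
contact_force: [1.2, -0.8, 0.3]
width: 0.0122
```

Request:
carry_out(
  moves=[5,0,0,0,0,5,0,0,0,0,5,0,0,-1,0,5,0,0,-1.5,0,5,0,0,-1.5,0,5,0,0,-1,0,5,0,0,0,0,5,0,0,0,0,5,0,0,0,0,5,0,0,0,0],
)

```text
clock: 24.45
position: [0.5142, 0.091, 0.0764]
ee_rot: [-0.0, 0.983, -0.185, 0.001]
contact_force: [-0.0, -0.9, -0.1]
width: 0.0125
```

```bash
python3 - <<'E'
from h import *
s=manip.get_state(); q=s['ee_rot']; print(s['clock'],s['position'],s['width'],np.degrees(2*np.arctan2(q[2],q[1])),s['contact_force'])
im,c=snap('wrist','w8.png')
o=np.array([.5137,.0909]); p=proj(c,rail(o,-21.27,[(-.024,-.018),(.024,-.018),(.024,.018),(-.024,.018)],.053)); print(p.round())
# dark cup top edge (far end) and rail ticks: columns profile
g=cv2.cvtColor(im,cv2.COLOR_RGB2GRAY); x0,x1=int(p[:,0].min()),int(p[:,0].max()); 
print(g[140:260:4,(x0+x1)//2-25]); print(g[int(p[1,1])+6,x0-20:x1+20:2])
E
```

```text
24.45 [0.5142215  0.09100293 0.07640655] 0.012491659161994809 -21.33513942917187 [-0.01008944 -0.93357462 -0.1175198 ]
[[308. 284.]
 [310. 211.]
 [247. 211.]
 [250. 284.]]
[142 140 137 142 143 141 145 129 127  82  75  74 143 140 141  38  38  37
  38  39  40  39  38  40  39  39  39  38  38  60]
[137 140 140 136 139 136 135 141 139 136  95  39  40  39  39  39  41  40
  39  38  38  37  37  37  36  36  36  36  35  36  36  35  35  37  34  35
  33  34  31  33  33  39 103 101 101 101 102 102 103 102 102 103]
```

The cup's edges at columns 248–310 match the prediction of 247–310, so it is still in place and aligned. I'll lower to the rim and release.

Request:
carry_out(
  moves=[5,0,0,-0.5,0,5,0,0,-0.5,0,5,0,0,-0.5,0,5,0,0,-0.4,0,5,0,0,-0.3,0,5,0,0,0,0,5,0,0,0,0,5,0,0,0,0,5,0,0,0,0,5,0,0,0,0],
)

```text
clock: 25.5
position: [0.5137, 0.0911, 0.0539]
ee_rot: [0.0, 0.983, -0.185, 0.0]
contact_force: [-1.0, 0.3, 0.3]
width: 0.0124
```

Request:
carry_out(
  moves=[30,0,0,0,0,30,0,0,0,0,30,0,0,0,0,30,0,0,0,0,30,0,0,0,0,30,0,0,0,0,30,0,0,2,0,30,0,0,3,0,30,0,0,3,0,30,0,0,2,0],
)

```text
clock: 26.5
position: [0.5144, 0.0911, 0.1558]
ee_rot: [-0.0, 0.983, -0.185, 0.001]
contact_force: [0.6, 0.1, 0.1]
width: 0.0254
```

Request:
carry_out(
  moves=[65,0,0,0,0,65,0,0,0,0,65,0,0,0,0,65,0,0,0,0,65,0,0,0,0,65,0,0,0,0,65,0,0,0,0,65,0,0,0,0,65,0,0,0,0,65,0,0,0,0],
)

```text
clock: 27.5
position: [0.5137, 0.0911, 0.1538]
ee_rot: [0.0, 0.983, -0.185, 0.0]
contact_force: [-0.1, -1.2, 1.6]
width: 0.0554
```

```bash
python3 - <<'E'
from h import *
s=manip.get_state(); print(s['clock'],s['position'],s['width'],s['contact_force'])
im,c=snap('wrist','w9.png'); t,_=snap('top','top9.png'); t0=cv2.imread('pics/top0.png')[:,:,::-1]
p=proj(c,[[.5137,.0909,.053]])[0].astype(int); x,y=p; print(p)
A=cv2.convertScaleAbs(cv2.resize(im[y-75:y+75,x-100:x+100,::-1],(400,300),interpolation=2),alpha=1.5)
r=lambda i,x,y,w,h:cv2.resize(np.ascontiguousarray(i[y:y+h,x:x+w,::-1]),(400,300),interpolation=2)
cv2.imwrite('pics/f.png',np.vstack([np.hstack([A,r(t,228,120,100,75)]),np.hstack([r(t,330,175,80,60),r(t,120,150,133,100)])]))
d=cv2.absdiff(t,t0).max(2)
for n,(X,Y,W,H) in dict(amber=(248,122,26,32),white=(298,130,18,22),beaker=(412,255,36,32),meter=(120,268,56,38)).items(): print(n,d[Y:Y+H,X:X+W].max(),d[Y:Y+H,X:X+W].mean().round(2))
b=im[y-45:y+45,x-35:x+35].min(2); k=cv2.findContours((b>80).astype('uint8'),0,1)[0]
for q in k:
    if cv2.contourArea(q)>80:
        P=ray(c,q[:,0]+[x-35,y-45],.036)[:,:2]*1000; print('bar?',cv2.minAreaRect(P.astype('float32')))
E
```

```text
27.5 [0.51366444 0.09106457 0.15377021] 0.055383705887401796 [-0.11448245 -1.23781619  1.5617982 ]
[278 206]
amber 18 9.29
white 20 10.03
beaker 67 10.06
meter 21 9.44
bar? ((513.0924072265625, 92.17694091796875), (10.635529518127441, 28.944656372070312), 68.95145416259766)
bar? ((506.5643615722656, 94.27165222167969), (64.80557250976562, 81.38066101074219), 68.62071990966797)
```

View pics/f.png

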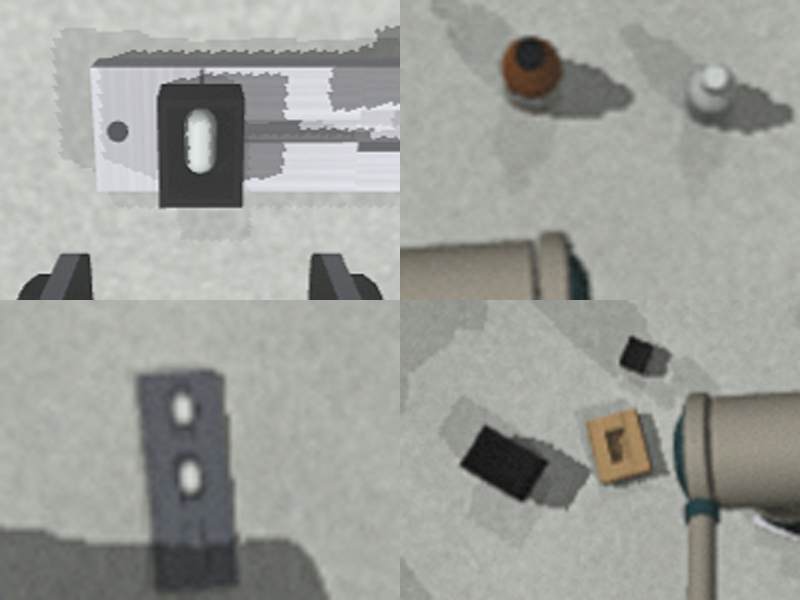

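The final view shows the long bar lying flat in the locked cup, at (201,140) in the first panel. Both short bars are still in their pockets and the look-alikes and bottles are unmoved. The gripper is clear, so I'm handing in.

```bash
python3 -c "
from rig import manip; print(manip.sign_off())"
```

```text
the job is handed in; nothing more can be done
None
```

The job is handed in at about 27.6 s of the 61 s allowed. I dropped the middle-sized cup's foot into the rail window, slid it 89.5 mm to the lock end and turned it a quarter turn. Then I laid the long stirring bar in the cup from rim height.

**Last checks:**
- **Cup:** it sits across the rail at the lock ticks, turned -21° against the rail's 68.7°. I did not test the lock by pulling on it.
- **Long bar:** it lies flat in the cup. Its pixel outline measures about 29 x 11 mm at (0.513, 0.092), and the cup centre is at (0.514, 0.091).
- **Short bars and bottles:** the short bars are still in their pockets and the bottles are unmoved.
- **Beaker and meter:** I checked these only by comparing pictures, without an enlarged view. The beaker's area had a peak difference of 67, against about 20 for the others. Its mean difference matched theirs, so I take it for a shadow or the arm in view; the arm never went near it.
- **Forces:** wrist force readings stayed under 6 N.

**One correction:** the first grip on the long bar was too high, reading 12.2 mm on a 14 mm bar. I regripped lower and it read 12.7 mm; the bar held all the way to the cup.

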